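# Sort the spare parts into their trays

### The job

Sort the spares lying on the bench behind the three grey parts trays: put both shaft couplings, the capacitor and the terminal block each into the tray that already holds one of its kind. Set every part on the tray floor, couplings and capacitor upright and the terminal block flat on its base, with nothing stacked, and leave the parts that are already in the trays where they are.

Things in the scene. Friction and masses are not known exactly. Their poses are not given: they have to be found in the camera images.
- tray_a: the grey plastic parts tray for jaw shaft couplings: the one with one of that kind already in it at its far side. Fixed; all three trays look the same: 112 (x) x 104 (y) x 18 mm high outside, open-topped, walls and floor 4 mm (inside 104 x 96 mm). Origin: centre of its underside; the floor lies 4 mm above the origin; x points to its far side, z up; a small card holder is on its near (-x) wall
- tray_b: the grey plastic parts tray for capacitors: the one with one of that kind already in it at its far side. Fixed; all three trays look the same: 112 (x) x 104 (y) x 18 mm high outside, open-topped, walls and floor 4 mm (inside 104 x 96 mm). Origin: centre of its underside; the floor lies 4 mm above the origin; x points to its far side, z up; a small card holder is on its near (-x) wall
- tray_c: the grey plastic parts tray for terminal blocks: the one with one of that kind already in it at its far side. Fixed; all three trays look the same: 112 (x) x 104 (y) x 18 mm high outside, open-topped, walls and floor 4 mm (inside 104 x 96 mm). Origin: centre of its underside; the floor lies 4 mm above the origin; x points to its far side, z up; a small card holder is on its near (-x) wall
- sample_coupling: the coupling already in tray_a, loose, about 34 mm towards the far side from the tray's centre: jaw shaft coupling, an upright cylinder 25 mm in diameter and 34 mm high, pale metal with a red band round the middle. Origin: centre of its underside, z up along its axis
- sample_capacitor: the capacitor already in tray_b, loose, about 30 mm towards the far side from the tray's centre: electrolytic capacitor, an upright blue cylinder 35 mm in diameter, its can about 50 mm high, 56 mm with the two terminals on top. Origin: centre of its underside, z up along its axis
- sample_block: the terminal block already in tray_c, loose, along the tray's far wall, about 37 mm from the tray's centre: six-way terminal block, a pale plastic bar with a row of screws, 22 (x) x 62 (y, its length) x 16 mm high, lying flat. Origin: centre of its underside, z up
- coupling_1: to be sorted, loose on the bench behind the trays: jaw shaft coupling, an upright cylinder 25 mm in diameter and 34 mm high, pale metal with a red band round the middle. Origin: centre of its underside, z up along its axis. (A finned heat sink and a smaller plain steel bush beside it are no part of the job)
- coupling_2: to be sorted, loose on the bench behind the trays, the same as coupling_1: jaw shaft coupling, an upright cylinder 25 mm in diameter and 34 mm high, pale metal with a red band round the middle. Origin: centre of its underside, z up along its axis
- capacitor: to be sorted, loose on the bench behind the trays: electrolytic capacitor, an upright blue cylinder 35 mm in diameter, its can about 50 mm high, 56 mm with the two terminals on top. Origin: centre of its underside, z up along its axis
- terminal_block: to be sorted, loose on the bench behind the trays: six-way terminal block, a pale plastic bar with a row of screws, 22 (x) x 62 (y, its length) x 16 mm high, lying flat. Origin: centre of its underside, z up. (Keep clear of the test fixture left of the work, over 0.3 m tall, from y = 0.15 m and x = 0.46 m on)
Mind the look-alikes: they are no part of the job. What is shaped like the sample_capacitor but black or pink is not meant.

How it is judged:
By the outcome, as a careful person would: the job done as asked, in the order asked, and still so for the second after the job is handed in, with the robot touching nothing.
It also fails if it takes over 93 s, if anything falls off the work surface, if the arm or the gripper's body presses on something with over 40 N, if the wrist force passes 120 N, or if a joint passes its speed limit or range.

### The arm

A 6-joint arm with a two-finger parallel gripper is mounted at the origin on a cart in front of the work surface, level with it; the furniture and walls round the work are solid. World frame = base frame: x ahead of the robot, y to its left, z up, the work surface at z = 0. Lengths are in m, angles in rad, forces in N, time in s.
With the tool pointing down it reaches from about 0.325 to 0.775 m from the base axis. Payload 9.3 kg.
Tool frame: the origin (TCP) lies at the very end of the fingers, on their centre line; the grasp point (between the pads) lies 19 mm behind it; z points along the fingers, y is the line along which they close (so a half turn about z gives the same grasp; the last joint's range is limited). The gripper opens to 85 mm and grips with 20 to 120 N. Pads are 22 mm wide; open, the fingers measure 114 mm over their backs; the gripper's body (76 mm by 85 mm) begins 54 mm behind the grasp point. The pads swing forward as they close: fully open they stand 13 mm farther back than shut.
Start: joints at [0.991, 0.259, 0.021, 1.334, 0, 1.418], TCP at [0.228, 0.501, 0.231] pointing down, gripper open.
Joint ranges: [-3.04, 3.04], [-0.91, 1.82], [-1.04, 1.36], [-1.92, 1.95], [-1.52, 1.45], [-3.14, 3.14]. Speed limits (rad/s): [2.22, 2.22, 2.79, 3.14, 3.14, 3.14].

### API

Orientations are given as a unit quaternion [w, x, y, z].
In Python, from plant import bot gives the robot as it stands.
- The arm moves only by the tool jog_arm, never from a script. Its arguments are lists of equal length, an entry for each row: "dr": the turn, a rotation vector about the tool's x, y, z in degrees, a list of three; "travel": the shift along the tool's x, y, z in units of 25 mm (1.0 is 25 mm), a list of three; "grip": the finger opening in mm, from 0 to 85.4. A call has exactly 5 rows; each row is the pose to reach, as a shift and turn from the pose commanded when the call began, along the tool's axes at that moment; what a row does not reach only later rows make up. A row lasts 1/10 s, in which the tool goes at most 50 mm and 8.59 degrees, less where a joint would pass 70% of its speed; a pose out of reach is approached as far as the arm can. A call with a gripper value outside its range is refused whole. The fingers move at their own pace and stop on an object; "newtons" is the grip in N (left out, the last holds). Time passes only in rows, so rows that repeat a pose let the fingers close, or fill a call up. It gives the time, the measured TCP pose, the force, the opening and the grip force at its end, in the units of the state.
- bot.get_state(): the state, without advancing time (a new reading comes with each control period).
- bot.get_image(name): name is "scene" or "side" or "wrist"; returns a dict with "color" (384x512x3 uint8, red, green, blue), "depth" (384x512 float32, m along the optical axis (not along the pixel's ray), 0 where there is no reading), "vfov" (degrees; the focal length in pixels is half the picture's height over the tangent of half this angle, whatever the lens; pixels are square), "cx", "cy" (the principal point, pixels), "view" (4x4, takes a point from world to camera coordinates). Camera axes: x right, y down, z forward; pixel columns grow to the right and rows downward; lengths in m; the calibration is good to about 2 mm. A picture is of the moment at which its call begins.
- bot.close_job(): hands the job in; it is judged then, once.
Trained networks look in a picture, given as the dict that the camera call returned (one of the last four; its "shot" number tells which), for a name from the list of things; names that differ only in an ending like _2 or _b are one class to them, and where a whole thing is asked for, a point or a joint stands for the part that bears it (a point fixed in the world has none). Each returns a list of dicts, best first, with "conf" (0 to 1); they miss things now and then, are a little off and sometimes report something else, mostly with a low value. They report only what shows in the picture. A call takes as long as a camera call. They do not tell look-alikes from the thing itself.
- bot.spot_in(picture, target): "extent" ([left, top, width, height] in pixels, round what is visible of it).
The state is a dict: "clock": time; "joint_pos": joint angles; "qvel": joint speeds; "tau": joint torques, N m; "ee_pos": TCP position; "tool_rot": TCP orientation; "contact_force": force on the tool from outside, world axes, zero at the start; "moment": the same for the moment, N m; "finger_gap": finger opening in m; "grip_force": force on a finger pad.
Only numpy, scipy, OpenCV 4.12 (cv2) and the standard library are available. Lean on these libraries where they do the work, as an engineer would, in place of code of your own. Each camera call takes 0.05 s, during which the arm holds its last target. There are 200 camera calls.

## Working session

There is one attempt and no reset: what is moved stays moved. The work goes in short steps, Python scripts to look and compute and a tool call to move; the robot and the scene stay as the last step left them, time stands still between calls to the robot, and variables do not carry over. Pictures are saved under pics/ and viewed, at most 14 in all, crops included, and the job is handed in when it is done.

Besides the shell and the picture viewer there is one more tool, called after "Request:" as name(argument=value, ...), one argument or row to a line, values as JSON. jog_arm: Moves the arm, as the interface text tells. Its arguments: {"type":"object","properties":{"dr":{"type":"array","items":{"type":"array","items":{"type":"number"}}},"travel":{"type":"array","items":{"type":"array","items":{"type":"number"}}},"grip":{"type":"array","items":{"type":"number"}},"newtons":{"type":"number"}},"required":["dr","travel","grip"]}

```bash
mkdir -p pics; ls
cat > h.py <<'E'
import numpy as np, cv2
from plant import bot
def f(im): return im["color"].shape[0]/2/np.tan(np.radians(im["vfov"])/2)
def cloud(im):
    d=im["depth"];v,u=np.mgrid[:d.shape[0],:d.shape[1]]
    p=np.stack([(u-im["cx"])/f(im)*d,(v-im["cy"])/f(im)*d,d,np.ones_like(d)],-1)
    w=p@np.linalg.inv(im["view"]).T
    w=w[...,:3];w[d==0]=np.nan;return w
def save(im,n): cv2.imwrite(f"pics/{n}.png",im["color"][...,::-1])
E
python3 - <<'E'
from h import *
s=bot.get_state();print({k:np.round(v,3) for k,v in s.items()})
I={n:bot.get_image(n) for n in("scene","side","wrist")}
for n,im in I.items():
    V=np.linalg.inv(im["view"]);print(n,f(im),im["cx"],im["cy"],V[:3,3].round(3),V[:3,2].round(2))
    np.save(f"{n}.npy",im,allow_pickle=True);W=cloud(im)
    for t in("coupling_1","capacitor","terminal_block","tray_a"):
        for r in bot.spot_in(im,t):
            x,y,w,h=map(int,r["extent"]);c=W[y+h//4:y+3*h//4+1,x+w//4:x+3*w//4+1].reshape(-1,3)
            print(t,round(r["conf"],2),[x,y,w,h],np.nanmedian(c,0).round(3))
cv2.imwrite("pics/a.png",cv2.resize(np.hstack([I["scene"]["color"],I["side"]["color"]])[...,::-1],(800,300)))
save(I["scene"],"sc");save(I["side"],"sd")
E
```

```text
pics
{'clock': np.float64(0.0), 'joint_pos': array([ 0.991,  0.259,  0.021,  1.334, -0.   ,  1.418]), 'qvel': array([-0.001, -0.001,  0.   , -0.001,  0.002, -0.   ]), 'tau': array([-2.0000e-03, -5.5564e+01,  3.4453e+01,  1.4000e-02, -0.0000e+00,
       -0.0000e+00]), 'ee_pos': array([0.228, 0.5  , 0.231]), 'tool_rot': array([-0.   ,  0.212,  0.977, -0.001]), 'contact_force': array([-0.31 ,  0.526,  0.02 ]), 'moment': array([-0.01 , -0.025, -0.004]), 'grip_force': np.float64(0.0), 'finger_gap': np.float64(0.085)}
scene 475.07523716797857 258.58144350209795 194.3259901442922 [0.031 0.515 0.58 ] [ 0.55 -0.67 -0.5 ]
coupling_1 0.74 [175, 215, 12, 17] [ 0.689 -0.031  0.024]
coupling_1 0.59 [214, 231, 13, 22] [ 0.579 -0.036  0.027]
capacitor 0.63 [239, 204, 13, 34] [ 0.583 -0.116  0.036]
terminal_block 0.5 [205, 204, 27, 10] [ 0.686 -0.141  0.015]
tray_a 0.81 [321, 192, 65, 42] [ 0.451 -0.339  0.005]
tray_a 0.69 [218, 249, 79, 63] [ 0.464 -0.01   0.004]
tray_a 0.69 [273, 224, 71, 44] [ 0.454 -0.161  0.004]
side 361.63006922283375 253.01734705496912 193.32568485112606 [-0.094 -0.482  0.758] [ 0.68  0.27 -0.69]
coupling_1 0.5 [214, 165, 6, 12] [ 0.686 -0.048  0.021]
capacitor 0.67 [223, 184, 11, 20] [ 0.579 -0.137  0.045]
terminal_block 0.63 [236, 175, 15, 14] [ 0.678 -0.14   0.013]
tray_a 0.97 [253, 237, 53, 47] [ 0.445 -0.34   0.003]
tray_a 0.88 [196, 216, 49, 42] [ 0.458 -0.17   0.003]
tray_a 0.68 [145, 200, 51, 40] [ 0.459 -0.012  0.003]
tray_a 0.33 [222, 182, 11, 24] [ 0.577 -0.133  0.045]
wrist 268.4429727073095 253.8580562625789 192.20516880101778 [0.158 0.532 0.374] [ 0.27 -0.13 -0.95]
```

Run:
```python
import cv2
a=cv2.imread("pics/sc.png")[150:330,130:400];b=cv2.imread("pics/sd.png")[130:300,130:320]
cv2.imwrite("pics/ca.png",cv2.resize(a,None,fx=2.9,fy=2.9,interpolation=2))
cv2.imwrite("pics/cb.png",cv2.resize(b,None,fx=3.5,fy=3.5,interpolation=2))
```

```text
(no output)
```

View pics/ca.png

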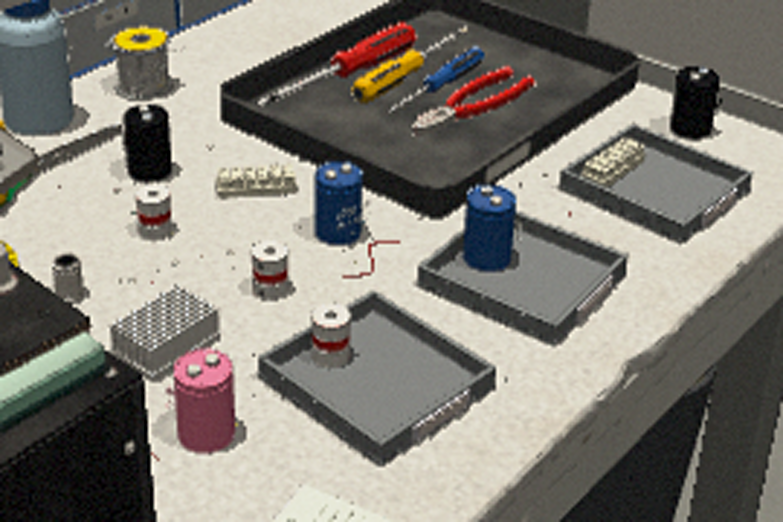

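View pics/cb.png

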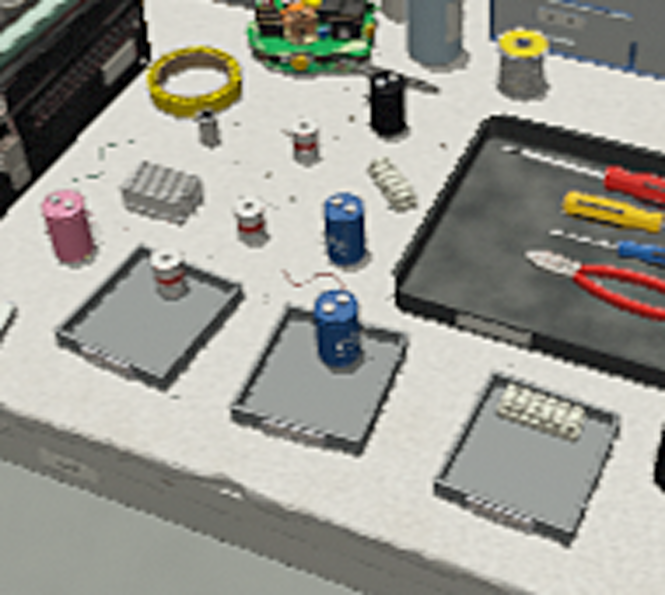

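The spares are clear in both views. In the scene crop the couplings are at about (154,208) and (270,268), the blue capacitor at (338,200) and the block at (257,180). A black capacitor stands near the far coupling, and the trays run A, B, C from left to right. Next I'll fit the positions precisely.

Run:
```python
from h import *
from scipy.optimize import least_squares
I={n:np.load(f"{n}.npy",allow_pickle=True).item() for n in("scene","side")}
C={n:cloud(i).reshape(-1,3) for n,i in I.items()}
def near(P,x,y,r): return P[(np.hypot(P[:,0]-x,P[:,1]-y)<r)]
for nm,x,y,R,H in[("c1",.687,-.039,.0125,.034),("c2",.58,-.045,.0125,.034),("cap",.58,-.126,.0175,.05),("black",.70,-.09,.0175,.05),("sampA",.49,-.01,.0125,.034),("sampB",.49,-.165,.0175,.05)]:
    for n in("scene","side","both"):
        P=np.vstack([C["scene"],C["side"]]) if n=="both" else C[n]
        c=np.array([x,y])
        for _ in range(3):
            Q=near(P,*c,R+.012);Q=Q[Q[:,2]>.012]
            T=Q[Q[:,2]>H-.005]; S=Q[Q[:,2]<H-.006]
            if len(S)<5:break
            c=least_squares(lambda c:np.hypot(S[:,0]-c[0],S[:,1]-c[1])-R,c,loss="soft_l1",f_scale=.002).x
        print(nm,n,c.round(4),"top",np.median(T[:,:2],0).round(4),"ztop",np.percentile(Q[:,2],95).round(4),len(S))
A=np.vstack(list(C.values()))
for n,x,y in[("block",.683,-.14),("sampC",.485,-.34)]:
  for k in("scene","side"):
    P=C[k];Q=near(P,x,y,.045);Q=Q[(Q[:,2]>.009)&(Q[:,2]<.03)]
    if n=="sampC":Q=Q[abs(Q[:,0]-x)<.03]
    r=cv2.minAreaRect((Q[:,:2]*1000).astype(np.float32));print(n,k,r,np.percentile(Q[:,2],[5,50,95]).round(3))
for n,x,y in[("A",.459,-.011),("B",.457,-.166),("C",.45,-.34)]:
  for k in C:
    Q=C[k];Q=Q[(abs(Q[:,0]-x)<.075)&(abs(Q[:,1]-y)<.072)];fl=np.median(Q[(abs(Q[:,0]-x)<.02)&(abs(Q[:,1]-y)<.03)][:,2])
    W=Q[(Q[:,2]>.014)&(Q[:,2]<.021)]
    # keep pts plausibly wall
    W=W[(abs(W[:,0]-x)>.035)|(abs(W[:,1]-y)>.035)]
    print(n,k,"floor",fl.round(4),cv2.minAreaRect((W[:,:2]*1000).astype(np.float32)),len(W))
# height map 1.5mm/px view
m=np.zeros((260,400),np.float32)
for p in A[np.isfinite(A).all(1)]:
    i=int((.77-p[0])/.0015);j=int((.15-p[1])/.0015)
    if 0<=i<260 and 0<=j<400:m[i,j]=max(m[i,j],p[2])
cv2.imwrite("pics/hm.png",cv2.resize(cv2.applyColorMap(np.clip(m*3500,0,255).astype(np.uint8),2),(800,520),interpolation=0))
```

```text
c1 scene [ 0.6962 -0.0413] top [ 0.6941 -0.0408] ztop 0.0343 75
c1 side [ 0.6966 -0.0439] top [ 0.6935 -0.0441] ztop 0.0341 28
c1 both [ 0.696  -0.0418] top [ 0.6938 -0.0421] ztop 0.0343 103
c2 scene [ 0.5811 -0.046 ] top [ 0.5788 -0.0443] ztop 0.0346 77
c2 side [ 0.5811 -0.0471] top [ 0.5808 -0.048 ] ztop 0.0342 33
c2 both [ 0.581  -0.0463] top [ 0.5801 -0.0447] ztop 0.0345 110
cap scene [ 0.5919 -0.1296] top [ 0.5886 -0.1255] ztop 0.0538 223
cap side [ 0.5924 -0.1317] top [ 0.5897 -0.1329] ztop 0.0532 98
cap both [ 0.5919 -0.1301] top [ 0.5894 -0.1288] ztop 0.0538 321
black scene [ 0.701  -0.1048] top [nan nan] ztop 0.017 42
black side [ 0.691  -0.1073] top [nan nan] ztop 0.0161 23
black both [ 0.7008 -0.107 ] top [nan nan] ztop 0.0168 66
sampA scene [ 0.5003 -0.014 ] top [ 0.4962 -0.0116] ztop 0.0386 124
sampA side [ 0.4997 -0.0186] top [ 0.4961 -0.0198] ztop 0.0382 46
sampA both [ 0.4993 -0.0155] top [ 0.4962 -0.0137] ztop 0.0384 163
sampB scene [ 0.4867 -0.1725] top [ 0.4817 -0.1669] ztop 0.0581 254
sampB side [ 0.4871 -0.1752] top [ 0.4821 -0.1768] ztop 0.0577 114
sampB both [ 
[... 587 characters left out ...]
floor 0.0038 ((460.56488037109375, -17.064876556396484), (106.51996612548828, 115.73667907714844), 85.0999526977539) 502
A side floor 0.0014 ((460.203857421875, -20.685855865478516), (106.31871795654297, 114.20704650878906), 84.66650390625) 204
B scene floor 0.0048 ((452.6300354003906, -172.1212615966797), (115.2497787475586, 110.95002746582031), 2.461371660232544) 345
B side floor 0.0027 ((454.3223876953125, -174.87640380859375), (116.26934814453125, 105.32862854003906), 3.670659065246582) 195
C scene floor 0.0037 ((444.5733337402344, -342.49951171875), (110.04561614990234, 116.20165252685547), 86.93016815185547) 353
C side floor 0.0016 ((444.31829833984375, -345.3676452636719), (104.87133026123047, 116.19124603271484), 87.56806182861328) 297
  return _methods._mean(a, axis=axis, dtype=dtype,
  ret = um.true_divide(
```

View pics/hm.png

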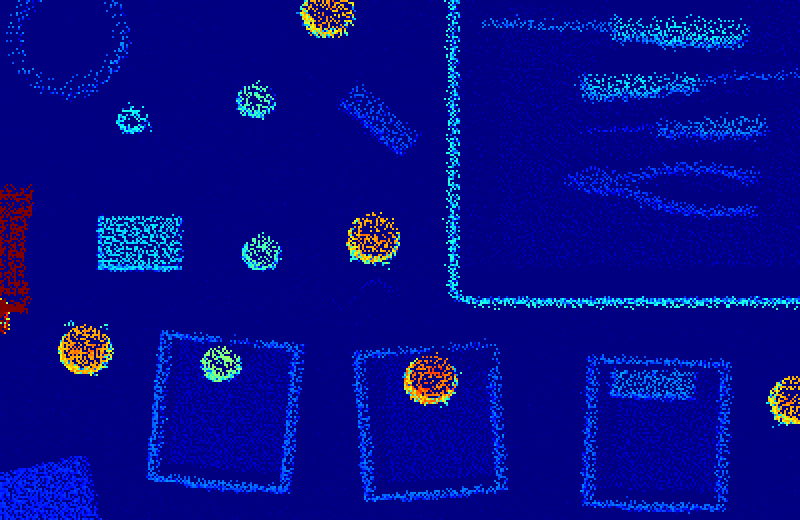

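The height map gives the poses in world x, y (m):

| Thing | x | y | Yaw |
|---|---|---|---|
| coupling_1 | .695 | -.042 | – |
| coupling_2 | .581 | -.046 | – |
| capacitor | .591 | -.130 | – |
| terminal_block | .680 | -.135 | long axis 50° from x |
| tray_a | .461 | -.019 | -5° |
| tray_b | .454 | -.173 | +4° |
| tray_c | .445 | -.342 | -2.5° |

The measured heights agree with the stated sizes. I'll retreat past the fixture first.

Request:
jog_arm(
  dr=[
    [0,0,0],
    [0,0,0],
    [0,0,0],
    [0,0,0],
    [0,0,0],
  ],
  travel=[
    [-1.36,-1.34,0],
    [-2.72,-2.68,0],
    [-4.08,-4.02,0],
    [-5.44,-5.36,0],
    [-6.8,-6.7,0],
  ],
  grip=[60,60,60,60,60],
  newtons=40,
)

```text
clock: 1.25
ee_pos: [0.3132, 0.2762, 0.2314]
tool_rot: [0.0, 0.211, 0.977, 0.0]
contact_force: [0.8, -0.4, 0.2]
finger_gap: 0.0603
grip_force: 0.0
```

Request:
jog_arm(
  dr=[
    [0,0,8],
    [0,0,16],
    [0,0,24],
    [0,0,32],
    [0,0,40],
  ],
  travel=[
    [-1.36,-1.34,0],
    [-2.72,-2.68,0],
    [-4.08,-4.02,0],
    [-5.44,-5.36,0],
    [-6.8,-6.7,0],
  ],
  grip=[60,60,60,60,60],
)

```text
clock: 1.75
ee_pos: [0.3988, 0.053, 0.2317]
tool_rot: [0.0, 0.536, 0.844, 0.0]
contact_force: [1.3, 1.1, 0.9]
finger_gap: 0.06
grip_force: 0.0
```

```bash
cat >> h.py <<'E'
from scipy.spatial.transform import Rotation as Ro
def plan(*wps):
    "wps: (x,y,z,yaw of tool y deg); prints travel/dr from pose now, and from each waypoint to next"
    s=bot.get_state();R=Ro.from_quat(s["tool_rot"],scalar_first=True);p=s["ee_pos"]
    print("t",round(s["clock"],2),"p",p.round(4),"yaw",np.degrees(np.arctan2(*R.as_matrix()[1::-1,1])).round(1),"tilt",R.as_matrix()[:,2].round(3),"gap",round(s["finger_gap"],4),"F",s["contact_force"].round(1),"j",s["joint_pos"].round(2))
    for w in wps:
        y=np.radians(w[3]);Y=[np.cos(y),np.sin(y),0];Z=[0,0,-1]
        T=Ro.from_matrix(np.c_[np.cross(Y,Z),Y,Z])
        print(w,"travel",(R.inv().apply(np.array(w[:3])-p)/.025).round(2),"dr",np.degrees((R.inv()*T).as_rotvec()).round(1))
        R,p=T,np.array(w[:3])
E
python3 -c "
from h import *
plan((.695,-.0425,.12,-5),(.695,-.0425,.006,-5),(.695,-.0425,.12,-5),(.448,.0065,.12,-5),(.448,.0065,.012,-5))"
```

```text
t 1.75 p [0.3988 0.053  0.2317] yaw 25.2 tilt [ 0.001  0.    -1.   ] gap 0.06 F [1.3 1.1 0.9] j [-0.08  0.   -0.28  1.28  0.    1.05]
(0.695, -0.0425, 0.12, -5) travel [-8.5   9.09  4.48] dr [ 0.1  0.  30.2]
(0.695, -0.0425, 0.006, -5) travel [0.   0.   4.56] dr [0. 0. 0.]
(0.695, -0.0425, 0.12, -5) travel [ 0.    0.   -4.56] dr [0. 0. 0.]
(0.448, 0.0065, 0.12, -5) travel [  1.09 -10.01   0.  ] dr [0. 0. 0.]
(0.448, 0.0065, 0.012, -5) travel [0.   0.   4.32] dr [0. 0. 0.]
```

Request:
jog_arm(
  dr=[
    [0,0,6],
    [0,0,12],
    [0,0,18],
    [0,0,24],
    [0,0,30.2],
  ],
  travel=[
    [-1.2,1.3,0.5],
    [-2.4,2.6,1],
    [-3.6,3.9,1.5],
    [-4.8,5.2,2],
    [-6,6.5,2.5],
  ],
  grip=[45,45,45,45,45],
)

```text
clock: 2.25
ee_pos: [0.6115, -0.0111, 0.1681]
tool_rot: [0.0, 0.737, 0.676, 0.0]
contact_force: [-0.1, -0.0, 0.2]
finger_gap: 0.0449
grip_force: 0.0
```

```bash
python3 -c "
from h import *
plan((.695,-.0425,.12,-5))"
```

```text
t 2.25 p [ 0.6115 -0.0111  0.1681] yaw -4.9 tilt [ 0.  0. -1.] gap 0.0449 F [-0.1 -0.   0.2] j [-0.16  0.39  0.05  1.23  0.    1.5 ]
(0.695, -0.0425, 0.12, -5) travel [-0.96  3.44  1.93] dr [ 0.  -0.   0.1]
```

Request:
jog_arm(
  dr=[
    [0,0,0],
    [0,0,0],
    [0,0,0],
    [0,0,0],
    [0,0,0],
  ],
  travel=[
    [-0.5,1.6,1],
    [-0.95,3.4,1.9],
    [-0.95,3.4,1.9],
    [-0.95,3.4,1.9],
    [-0.95,3.4,1.9],
  ],
  grip=[45,45,45,45,45],
)

```text
clock: 2.75
ee_pos: [0.6921, -0.0405, 0.1221]
tool_rot: [0.0, 0.735, 0.678, 0.0]
contact_force: [-0.1, 1.0, 0.8]
finger_gap: 0.0451
grip_force: 0.0
```

```bash
python3 -c "
from h import *
plan((.695,-.0425,.006,-5))
im=bot.get_image('wrist');save(im,'w1');P=cloud(im).reshape(-1,3)
Q=P[(np.hypot(P[:,0]-.695,P[:,1]+.0425)<.03)]
T=Q[(Q[:,2]>.031)&(Q[:,2]<.038)];print(len(T),np.median(T,0).round(4),((T.min(0)+T.max(0))/2).round(4),cv2.minEnclosingCircle((T[:,:2]*1000).astype(np.float32)))
for t in('coupling_1','capacitor','terminal_block'):
  for r in bot.spot_in(im,t):print(t,r['conf'],r['extent'])
"
```

```text
t 2.75 p [ 0.6921 -0.0405  0.1221] yaw -4.6 tilt [ 0.  0. -1.] gap 0.0451 F [-0.1  1.   0.8] j [-0.18  0.55  0.2   1.22  0.    1.47]
(0.695, -0.0425, 0.006, -5) travel [-0.07  0.12  4.64] dr [ 0.  -0.   0.4]
539 [ 0.6972 -0.0418  0.0344] [ 0.6971 -0.0424  0.0339] ((697.1729125976562, -42.433555603027344), 12.660295486450195)
coupling_1 0.57 [122.9, 186.6, 38.4, 37.3]
coupling_1 0.56 [242.4, 173.2, 29.0, 35.5]
capacitor 0.85 [147.0, 253.3, 32.5, 32.0]
terminal_block 0.93 [226.5, 241.0, 52.7, 57.7]
```

View pics/w1.png

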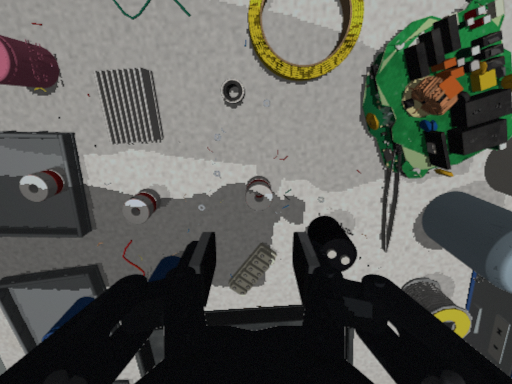

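The wrist view puts coupling_1 at pixel (258,192), with its top centre at (.697, -.0424, .034). The gap to the black capacitor is clear.

Request:
jog_arm(
  dr=[
    [0,0,0],
    [0,0,0],
    [0,0,0],
    [0,0,0],
    [0,0,0],
  ],
  travel=[
    [-0.06,0.2,1.5],
    [-0.06,0.2,3],
    [-0.06,0.2,4],
    [-0.06,0.2,4.6],
    [-0.06,0.2,4.6],
  ],
  grip=[45,45,45,45,45],
)

```text
clock: 3.45
ee_pos: [0.696, -0.0423, 0.0049]
tool_rot: [-0.001, 0.735, 0.678, -0.001]
contact_force: [-0.6, 0.4, -0.1]
finger_gap: 0.045
grip_force: 0.0
```

Request:
jog_arm(
  dr=[
    [0,0,0],
    [0,0,0],
    [0,0,0],
    [0,0,0],
    [0,0,0],
  ],
  travel=[
    [0,0,0],
    [0,0,0],
    [0,0,0],
    [0,0,0],
    [0,0,0],
  ],
  grip=[45,15,15,15,15],
  newtons=40,
)

```text
clock: 3.95
ee_pos: [0.6983, -0.0428, 0.0083]
tool_rot: [0.001, 0.735, 0.678, 0.001]
contact_force: [-0.9, 0.9, 6.6]
finger_gap: 0.0237
grip_force: 39.0
```

```bash
python3 -c "
from h import *
plan((.697,-.0424,.1,-5),(.448,.0065,.1,-5),(.448,.0065,.012,-5))
"
```

```text
t 3.95 p [ 0.6983 -0.0428  0.0083] yaw -4.7 tilt [ 0.003 -0.    -1.   ] gap 0.0237 F [-0.9  0.9  6.6] j [-0.18  0.63  0.05  0.98  0.    1.47]
(0.697, -0.0424, 0.1, -5) travel [ 0.01 -0.04 -3.67] dr [0.2 0.  0.3]
(0.448, 0.0065, 0.1, -5) travel [  1.08 -10.09   0.  ] dr [0. 0. 0.]
(0.448, 0.0065, 0.012, -5) travel [0.   0.   3.52] dr [0. 0. 0.]
```

Request:
jog_arm(
  dr=[
    [0,0,0],
    [0,0,0],
    [0,0,0],
    [0,0,0],
    [0,0,0],
  ],
  travel=[
    [0,0,-1],
    [0,0,-2.2],
    [0,0,-3.2],
    [0,0,-3.6],
    [0.1,-1.1,-3.6],
  ],
  grip=[15,15,15,15,15],
)

```text
clock: 4.45
ee_pos: [0.6729, -0.0388, 0.0977]
tool_rot: [0.002, 0.735, 0.678, 0.001]
contact_force: [-0.4, 0.4, -1.3]
finger_gap: 0.0234
grip_force: 39.5
```

Request:
jog_arm(
  dr=[
    [0,0,0],
    [0,0,0],
    [0,0,0],
    [0,0,0],
    [0,0,0],
  ],
  travel=[
    [0.2,-1.9,0],
    [0.4,-3.8,0],
    [0.6,-5.7,0],
    [0.8,-7.6,0],
    [1,-8.9,0],
  ],
  grip=[15,15,15,15,15],
)

```text
clock: 4.95
ee_pos: [0.447, 0.0056, 0.0958]
tool_rot: [-0.001, 0.735, 0.678, -0.0]
contact_force: [-0.2, 0.5, -1.0]
finger_gap: 0.0237
grip_force: 39.5
```

Request:
jog_arm(
  dr=[
    [0,0,0],
    [0,0,0],
    [0,0,0],
    [0,0,0],
    [0,0,0],
  ],
  travel=[
    [0,0,0],
    [0,0,0.8],
    [0,0,1.6],
    [0,0,1.6],
    [0,0,1.6],
  ],
  grip=[15,15,15,15,15],
)

```text
clock: 5.45
ee_pos: [0.4508, 0.0048, 0.0563]
tool_rot: [-0.0, 0.735, 0.678, -0.0]
contact_force: [-0.4, -0.1, 0.5]
finger_gap: 0.0238
grip_force: 39.6
```

```bash
python3 -c "
from h import *
plan((.448,.0065,.0135,-5))
I=[bot.get_image(n) for n in('scene','side')];P=np.vstack([cloud(i).reshape(-1,3) for i in I])
save(I[0],'p1')
# tray walls
for n,x,y in[('A',.461,-.0195),('B',.454,-.173),('C',.445,-.342)]:
  W=P[(abs(P[:,0]-x)<.06)&(abs(P[:,1]-y)<.06)&(P[:,2]>.013)&(P[:,2]<.021)];print(n,len(W),np.percentile(W[:,:2],[2,98],axis=0).round(3).tolist())
"
```

```text
t 5.45 p [0.4508 0.0048 0.0563] yaw -4.7 tilt [-0.001  0.    -1.   ] gap 0.0238 F [-0.4 -0.1  0.5] j [-0.18  0.22 -0.51  0.84 -0.    1.48]
(0.448, 0.0065, 0.0135, -5) travel [ 0.06 -0.12  1.71] dr [-0.  -0.   0.3]
A 740 [[0.402, -0.074], [0.519, 0.038]]
B 635 [[0.396, -0.228], [0.51, -0.119]]
C 809 [[0.389, -0.396], [0.501, -0.289]]
```

Request:
jog_arm(
  dr=[
    [0,0,0],
    [0,0,0],
    [0,0,0],
    [0,0,0],
    [0,0,0],
  ],
  travel=[
    [0.06,-0.12,0.8],
    [0.06,-0.12,1.3],
    [0.06,-0.12,1.5],
    [0.06,-0.12,1.65],
    [0.06,-0.12,1.65],
  ],
  grip=[15,15,15,15,15],
)

```text
clock: 6.05
ee_pos: [0.448, 0.0066, 0.0153]
tool_rot: [0.0, 0.735, 0.678, 0.0]
contact_force: [-0.3, 0.1, -0.5]
finger_gap: 0.0236
grip_force: 39.6
```

```bash
python3 -c "
from h import *
plan((.448,.0065,.0135,-5))
I=[bot.get_image(n) for n in('scene','side')]
cv2.imwrite('pics/p2.png',cv2.resize(np.hstack([I[0]['color'][200:330,180:310],I[1]['color'][160:250,120:210].repeat(13,0).repeat(13,1)[::9,::9][:130,:130]])[...,::-1],None,fx=3,fy=3,interpolation=2))
"
```

```text
t 6.05 p [0.448  0.0066 0.0153] yaw -4.7 tilt [ 0. -0. -1.] gap 0.0236 F [-0.3  0.1 -0.5] j [-0.17  0.27 -0.58  0.72 -0.    1.48]
(0.448, 0.0065, 0.0135, -5) travel [-0.    0.    0.07] dr [0.  0.  0.3]
```

View pics/p2.png

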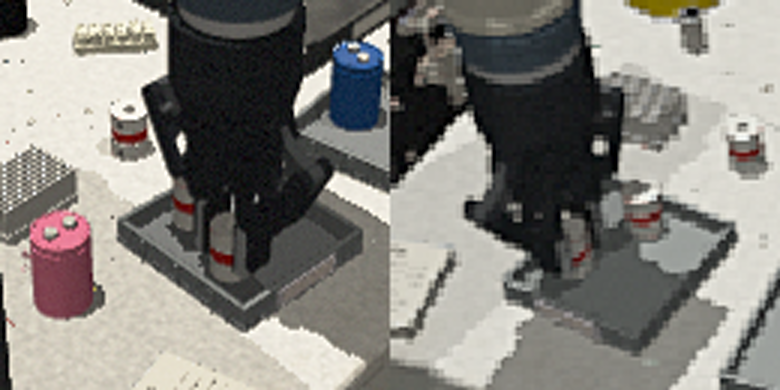

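The coupling is upright just above tray A's floor, at (222,240) in the left panel. The sample at (183,200) is untouched.

Request:
jog_arm(
  dr=[
    [0,0,0],
    [0,0,0],
    [0,0,0],
    [0,0,0],
    [0,0,0],
  ],
  travel=[
    [0,0,0.04],
    [0,0,0.08],
    [0,0,0.1],
    [0,0,0.12],
    [0,0,0.12],
  ],
  grip=[15,15,15,15,15],
)

```text
clock: 6.65
ee_pos: [0.4477, 0.0067, 0.0122]
tool_rot: [0.0, 0.735, 0.678, 0.0]
contact_force: [-1.9, 0.4, 3.9]
finger_gap: 0.0239
grip_force: 40.0
```

Contact at 3.9 N. I'll release to 34 mm and rise.

Request:
jog_arm(
  dr=[
    [0,0,0],
    [0,0,0],
    [0,0,0],
    [0,0,0],
    [0,0,0],
  ],
  travel=[
    [0,0,0],
    [0,0,0],
    [0,0,0],
    [0,0,-0.8],
    [0,0,-2],
  ],
  grip=[34,34,34,34,34],
)

```text
clock: 7.15
ee_pos: [0.4465, 0.0069, 0.0614]
tool_rot: [-0.001, 0.735, 0.678, -0.001]
contact_force: [0.7, 0.2, -0.2]
finger_gap: 0.0336
grip_force: 0.0
```

Request:
jog_arm(
  dr=[
    [0,0,0],
    [0,0,0],
    [0,0,0],
    [0,0,0],
    [0,0,0],
  ],
  travel=[
    [0,0,-1],
    [0,0,-2],
    [0,0,-2.5],
    [0,0,-2.5],
    [0,0,-2.5],
  ],
  grip=[45,45,45,45,45],
)

```text
clock: 7.65
ee_pos: [0.4475, 0.0067, 0.1241]
tool_rot: [-0.0, 0.735, 0.678, -0.0]
contact_force: [-0.3, -0.0, 0.7]
finger_gap: 0.0449
grip_force: 0.0
```

```bash
python3 -c "
from h import *
plan((.581,-.0463,.1,-5))
P=np.vstack([cloud(bot.get_image(n)).reshape(-1,3) for n in('wrist','side','scene')])
for n,x,y,r,a,b in[('c2',.581,-.0463,.03,.031,.038),('cap',.591,-.13,.035,.046,.06),('new',.448,.0065,.03,.035,.042),('samp',.496,-.017,.025,.035,.042)]:
  Q=P[(np.hypot(P[:,0]-x,P[:,1]-y)<r)];T=Q[(Q[:,2]>a)&(Q[:,2]<b)]
  if len(T):print(n,len(T),np.median(T,0).round(4),((np.percentile(T,2,axis=0)+np.percentile(T,98,axis=0))/2).round(4))
"
```

```text
t 7.65 p [0.4475 0.0067 0.1241] yaw -4.7 tilt [-0.  0. -1.] gap 0.0449 F [-0.3 -0.   0.7] j [-0.17  0.15 -0.41  1.01 -0.    1.48]
(0.581, -0.0463, 0.1, -5) travel [-1.68  5.5   0.96] dr [-0.  -0.   0.3]
c2 608 [ 0.5812 -0.0458  0.0341] [ 0.5817 -0.0462  0.0334]
cap 112 [ 0.59   -0.132   0.0512] [ 0.5913 -0.1303  0.0515]
new 690 [0.4477 0.0076 0.0382] [0.4479 0.0074 0.0376]
samp 653 [ 0.4986 -0.0158  0.0382] [ 0.4987 -0.0159  0.0375]
```

Request:
jog_arm(
  dr=[
    [0,0,0.3],
    [0,0,0.3],
    [0,0,0.3],
    [0,0,0.3],
    [0,0,0.3],
  ],
  travel=[
    [-0.6,1.8,0.3],
    [-1.2,3.6,0.6],
    [-1.68,5.54,0.9],
    [-1.68,5.54,0.9],
    [-1.68,5.54,2],
  ],
  grip=[45,45,45,45,45],
)

```text
clock: 8.3
ee_pos: [0.5845, -0.0473, 0.0748]
tool_rot: [0.001, 0.737, 0.676, 0.001]
contact_force: [1.3, 0.4, 0.6]
finger_gap: 0.0451
grip_force: 0.0
```

```bash
python3 -c "
from h import *
plan((.582,-.0463,.009,-5))"
```

```text
t 8.3 p [ 0.5845 -0.0473  0.0748] yaw -5.0 tilt [ 0.002 -0.001 -1.   ] gap 0.0451 F [1.3 0.4 0.6] j [-0.22  0.4  -0.18  0.99  0.    1.43]
(0.582, -0.0463, 0.009, -5) travel [ 0.03 -0.11  2.63] dr [0.1 0.  0. ]
```

Request:
jog_arm(
  dr=[
    [0,0,0],
    [0,0,0],
    [0,0,0],
    [0,0,0],
    [0,0,0],
  ],
  travel=[
    [0.02,-0.06,1],
    [0.02,-0.06,2],
    [0.02,-0.06,2.6],
    [0.02,-0.06,2.6],
    [0.02,-0.06,2.6],
  ],
  grip=[45,45,45,45,15],
)

```text
clock: 8.8
ee_pos: [0.5805, -0.0457, 0.0094]
tool_rot: [-0.0, 0.737, 0.676, -0.0]
contact_force: [0.5, 0.5, 0.4]
finger_gap: 0.0316
grip_force: 0.0
```

Request:
jog_arm(
  dr=[
    [0,0,0],
    [0,0,0],
    [0,0,0],
    [0,0,0],
    [0,0,0],
  ],
  travel=[
    [0,0,0],
    [0,0,0],
    [0,0,0],
    [0,0,0],
    [0,0,0],
  ],
  grip=[15,15,15,15,15],
)

```text
clock: 9.3
ee_pos: [0.5811, -0.0458, 0.0101]
tool_rot: [0.0, 0.737, 0.676, 0.0]
contact_force: [-1.1, 0.0, 4.8]
finger_gap: 0.0234
grip_force: 39.5
```

```bash
python3 -c "
from h import *
plan((.582,-.0463,.1,-5),(.444,-.043,.1,-5),(.444,-.043,.0135,-5))"
```

```text
t 9.3 p [ 0.5811 -0.0458  0.0101] yaw -5.0 tilt [ 0.001 -0.    -1.   ] gap 0.0234 F [-1.1  0.   4.8] j [-0.22  0.46 -0.27  0.84  0.    1.43]
(0.582, -0.0463, 0.1, -5) travel [-0.02  0.04 -3.59] dr [0.1 0.  0. ]
(0.444, -0.043, 0.1, -5) travel [-0.35 -5.51  0.  ] dr [0. 0. 0.]
(0.444, -0.043, 0.0135, -5) travel [0.   0.   3.46] dr [0. 0. 0.]
```

Request:
jog_arm(
  dr=[
    [0,0,0],
    [0,0,0],
    [0,0,0],
    [0,0,0],
    [0,0,0],
  ],
  travel=[
    [0,0,-1.5],
    [0,0,-3],
    [-0.1,-1.5,-3.4],
    [-0.2,-3.3,-3.4],
    [-0.36,-5.1,-3.4],
  ],
  grip=[15,15,15,15,15],
)

```text
clock: 9.8
ee_pos: [0.4517, -0.0436, 0.0947]
tool_rot: [0.0, 0.737, 0.676, 0.0]
contact_force: [0.2, -1.0, 0.5]
finger_gap: 0.0235
grip_force: 39.5
```

Request:
jog_arm(
  dr=[
    [0,0,0],
    [0,0,0],
    [0,0,0],
    [0,0,0],
    [0,0,0],
  ],
  travel=[
    [0,-0.38,0],
    [0,-0.38,0],
    [0,-0.38,0.8],
    [0,-0.38,1.6],
    [0,-0.38,1.6],
  ],
  grip=[15,15,15,15,15],
)

```text
clock: 10.3
ee_pos: [0.4438, -0.0428, 0.0528]
tool_rot: [-0.001, 0.737, 0.676, -0.001]
contact_force: [-0.3, -1.1, -0.2]
finger_gap: 0.0237
grip_force: 39.6
```

```bash
python3 -c "
from h import *
plan((.444,-.043,.0135,-5))"
```

```text
t 10.3 p [ 0.4438 -0.0428  0.0528] yaw -5.0 tilt [-0.003  0.001 -1.   ] gap 0.0237 F [-0.3 -1.1 -0.2] j [-0.28  0.22 -0.53  0.83  0.    1.37]
(0.444, -0.043, 0.0135, -5) travel [-0.01  0.01  1.57] dr [-0.2 -0.   0. ]
```

Request:
jog_arm(
  dr=[
    [0,0,0],
    [0,0,0],
    [0,0,0],
    [0,0,0],
    [0,0,0],
  ],
  travel=[
    [0,0,0.8],
    [0,0,1.3],
    [0,0,1.45],
    [0,0,1.52],
    [0,0,1.57],
  ],
  grip=[15,15,15,15,15],
)

```text
clock: 10.8
ee_pos: [0.4444, -0.0431, 0.0158]
tool_rot: [0.0, 0.737, 0.676, 0.0]
contact_force: [0.2, -0.0, -0.4]
finger_gap: 0.0233
grip_force: 39.6
```

Request:
jog_arm(
  dr=[
    [0,0,0],
    [0,0,0],
    [0,0,0],
    [0,0,0],
    [0,0,0],
  ],
  travel=[
    [0,0,0],
    [0,0,0.02],
    [0,0,0.04],
    [0,0,0.04],
    [0,0,0.04],
  ],
  grip=[15,15,15,15,15],
)

```text
clock: 11.3
ee_pos: [0.4436, -0.043, 0.0144]
tool_rot: [0.0, 0.737, 0.676, 0.0]
contact_force: [-0.4, 0.3, -0.8]
finger_gap: 0.0235
grip_force: 39.6
```

Request:
jog_arm(
  dr=[
    [0,0,0],
    [0,0,0],
    [0,0,0],
    [0,0,0],
    [0,0,0],
  ],
  travel=[
    [0,0,0.03],
    [0,0,0.05],
    [0,0,0.07],
    [0,0,0.08],
    [0,0,0.08],
  ],
  grip=[15,15,15,15,15],
)

```text
clock: 11.8
ee_pos: [0.4437, -0.043, 0.0139]
tool_rot: [0.001, 0.737, 0.676, 0.0]
contact_force: [-8.1, 1.3, 28.0]
finger_gap: 0.0237
grip_force: 42.5
```

Request:
jog_arm(
  dr=[
    [0,0,0],
    [0,0,0],
    [0,0,0],
    [0,0,0],
    [0,0,0],
  ],
  travel=[
    [0,0,-0.06],
    [0,0,-0.06],
    [0,0,-0.06],
    [0,0,-0.06],
    [0,0,-1],
  ],
  grip=[15,34,34,34,34],
)

```text
clock: 12.3
ee_pos: [0.4419, -0.0425, 0.0354]
tool_rot: [-0.002, 0.737, 0.676, -0.001]
contact_force: [-0.3, -0.6, -0.0]
finger_gap: 0.0344
grip_force: 0.0
```

Request:
jog_arm(
  dr=[
    [0,0,0],
    [0,0,0],
    [0,0,-8],
    [0,0,-16],
    [0,0,-24],
  ],
  travel=[
    [0,0,-1.5],
    [0,0,-2.5],
    [0,0,-2.5],
    [0,0,-2.5],
    [0,0,-2.5],
  ],
  grip=[34,34,56,56,56],
)

```text
clock: 12.8
ee_pos: [0.4436, -0.0429, 0.0998]
tool_rot: [0.0, 0.578, 0.816, 0.0]
contact_force: [0.1, 1.0, -0.5]
finger_gap: 0.0562
grip_force: 0.0
```

```bash
python3 -c "
from h import *
plan((.5913,-.1305,.12,90),(.5913,-.1305,.018,90))
P=np.vstack([cloud(bot.get_image(n)).reshape(-1,3) for n in('side','scene','wrist')])
for n,x,y,r,a,b in[('cap',.591,-.13,.035,.046,.06),('c1',.448,.0065,.03,.034,.042),('c2',.444,-.043,.03,.034,.042),('samp',.496,-.017,.025,.035,.042)]:
  Q=P[(np.hypot(P[:,0]-x,P[:,1]-y)<r)];T=Q[(Q[:,2]>a)&(Q[:,2]<b)]
  if len(T):print(n,len(T),np.median(T,0).round(4),((np.percentile(T,2,axis=0)+np.percentile(T,98,axis=0))/2).round(4))
"
```

```text
t 12.8 p [ 0.4436 -0.0429  0.0998] yaw 19.4 tilt [ 0. -0. -1.] gap 0.0562 F [ 0.1  1.  -0.5] j [-0.29  0.17 -0.46  0.95  0.    0.95]
(0.5913, -0.1305, 0.12, 90) travel [-5.26  4.41 -0.81] dr [  0.    0.  -70.6]
(0.5913, -0.1305, 0.018, 90) travel [0.   0.   4.08] dr [0. 0. 0.]
cap 787 [ 0.5866 -0.1335  0.0525] [ 0.5906 -0.1305  0.0516]
c1 942 [0.4476 0.0074 0.0383] [0.4477 0.0072 0.0373]
c2 830 [ 0.4435 -0.0428  0.0382] [ 0.4438 -0.0432  0.0371]
samp 815 [ 0.4983 -0.0158  0.0382] [ 0.4985 -0.0161  0.0376]
```

Both couplings are standing in tray A with tops at 38 mm. The capacitor is next.

Request:
jog_arm(
  dr=[
    [0,0,-8],
    [0,0,-16],
    [0,0,-24],
    [0,0,-32],
    [0,0,-40],
  ],
  travel=[
    [-1,0.8,-0.8],
    [-2.2,1.9,-0.8],
    [-3.4,3,-0.8],
    [-4.5,3.9,-0.8],
    [-5.27,4.42,-0.8],
  ],
  grip=[56,56,56,56,56],
)

```text
clock: 13.45
ee_pos: [0.5929, -0.1326, 0.119]
tool_rot: [-0.0, 0.266, 0.964, -0.0]
contact_force: [0.3, 0.9, 0.3]
finger_gap: 0.0559
grip_force: 0.0
```

Request:
jog_arm(
  dr=[
    [0,0,-8],
    [0,0,-16],
    [0,0,-24],
    [0,0,-30.6],
    [0,0,-30.6],
  ],
  travel=[
    [0,0,0],
    [0,0,0],
    [0,0,0],
    [0,0,0],
    [0,0,0.8],
  ],
  grip=[56,56,56,56,56],
)

```text
clock: 13.95
ee_pos: [0.5923, -0.1319, 0.1014]
tool_rot: [0.002, 0.003, 1.0, -0.001]
contact_force: [-0.3, -0.5, 0.8]
finger_gap: 0.0557
grip_force: 0.0
```

```bash
python3 -c "
from h import *
plan((.591,-.1305,.018,90))
im=bot.get_image('wrist');save(im,'w3')"
```

```text
t 13.95 p [ 0.5923 -0.1319  0.1014] yaw 89.6 tilt [ 0.003 -0.001 -1.   ] gap 0.0557 F [-0.3 -0.5  0.8] j [-0.36  0.41 -0.08  1.07 -0.   -0.35]
(0.591, -0.1305, 0.018, 90) travel [0.06 0.06 3.33] dr [-0.1  0.2 -0.4]
```

View pics/w3.png

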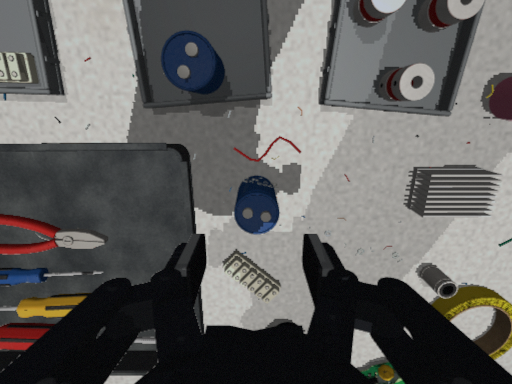

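The capacitor at (257,207) is centred between the open fingers, and the path down is clear.

Request:
jog_arm(
  dr=[
    [0,0,0],
    [0,0,0],
    [0,0,0],
    [0,0,0],
    [0,0,0],
  ],
  travel=[
    [0.04,0.05,1.2],
    [0.04,0.05,2.4],
    [0.04,0.05,3.3],
    [0.04,0.05,3.3],
    [0.04,0.05,3.3],
  ],
  grip=[56,56,56,56,25],
)

```text
clock: 14.5
ee_pos: [0.59, -0.1302, 0.0176]
tool_rot: [-0.0, 0.004, 1.0, 0.0]
contact_force: [-0.4, -0.5, -0.7]
finger_gap: 0.0429
grip_force: 0.0
```

Request:
jog_arm(
  dr=[
    [0,0,0],
    [0,0,0],
    [0,0,0],
    [0,0,0],
    [0,0,0],
  ],
  travel=[
    [0,0,0],
    [0,0,0],
    [0,0,0],
    [0,0,0],
    [0,0,0],
  ],
  grip=[25,25,25,25,25],
)

```text
clock: 15.0
ee_pos: [0.5907, -0.1304, 0.0185]
tool_rot: [0.001, 0.003, 1.0, -0.0]
contact_force: [-0.5, -0.0, 5.5]
finger_gap: 0.034
grip_force: 40.0
```

```bash
python3 -c "
from h import *
plan((.591,-.1305,.14,90),(.432,-.1745,.14,94),(.432,-.1745,.06,94))
P=np.vstack([cloud(bot.get_image(n)).reshape(-1,3) for n in('side','scene')])
Q=P[(np.hypot(P[:,0]-.484,P[:,1]+.172)<.03)];T=Q[(Q[:,2]>.05)&(Q[:,2]<.065)];print('sampB',len(T),np.median(T,0),(np.percentile(T,2,axis=0)+np.percentile(T,98,axis=0))/2)"
```

```text
t 15.0 p [ 0.5907 -0.1304  0.0185] yaw 89.6 tilt [ 0.002 -0.001 -1.   ] gap 0.034 F [-0.5 -0.   5.5] j [-0.36  0.48 -0.2   0.88  0.   -0.35]
(0.591, -0.1305, 0.14, 90) travel [-0.02 -0.01 -4.86] dr [-0.   0.1 -0.4]
(0.432, -0.1745, 0.14, 94) travel [ 6.36 -1.76  0.  ] dr [ 0.  0. -4.]
(0.432, -0.1745, 0.06, 94) travel [0.  0.  3.2] dr [0. 0. 0.]
sampB 282 [ 0.48376848 -0.1708664   0.0555904 ] [ 0.48553482 -0.17259664  0.05526308]
```

Request:
jog_arm(
  dr=[
    [0,0,0],
    [0,0,0],
    [0,0,0],
    [0,0,-2],
    [0,0,-4],
  ],
  travel=[
    [0,0,-1.6],
    [0,0,-3.2],
    [0,0,-4.8],
    [1.5,-0.4,-4.8],
    [3.2,-0.9,-4.8],
  ],
  grip=[25,25,25,25,25],
)

```text
clock: 15.6
ee_pos: [0.5103, -0.1524, 0.1385]
tool_rot: [0.001, -0.033, 0.999, -0.001]
contact_force: [-0.9, -0.3, -1.1]
finger_gap: 0.0338
grip_force: 40.1
```

```bash
python3 -c "
from h import *
plan((.432,-.1745,.14,94),(.432,-.1745,.06,94))"
```

```text
t 15.6 p [ 0.5103 -0.1524  0.1385] yaw 93.8 tilt [ 0.003 -0.001 -1.   ] gap 0.0338 F [-0.9 -0.3 -1.1] j [-0.45  0.27 -0.2   1.09 -0.   -0.51]
(0.432, -0.1745, 0.14, 94) travel [ 3.19 -0.67 -0.07] dr [-0.1  0.2 -0.2]
(0.432, -0.1745, 0.06, 94) travel [0.  0.  3.2] dr [0. 0. 0.]
```

Request:
jog_arm(
  dr=[
    [0,0,0],
    [0,0,0],
    [0,0,0],
    [0,0,0],
    [0,0,0],
  ],
  travel=[
    [1.6,-0.33,0],
    [3.19,-0.67,0],
    [3.19,-0.67,0],
    [3.19,-0.67,1.5],
    [3.19,-0.67,3],
  ],
  grip=[25,25,25,25,25],
)

```text
clock: 16.1
ee_pos: [0.4324, -0.1747, 0.0627]
tool_rot: [0.002, -0.031, 1.0, -0.001]
contact_force: [0.5, -1.0, -0.7]
finger_gap: 0.0342
grip_force: 40.1
```

```bash
python3 -c "
from h import *
plan((.432,-.1745,.0225,94))"
```

```text
t 16.1 p [ 0.4324 -0.1747  0.0627] yaw 93.6 tilt [ 0.004 -0.002 -1.   ] gap 0.0342 F [ 0.5 -1.  -0.7] j [-0.56  0.23 -0.48  0.86  0.   -0.63]
(0.432, -0.1745, 0.0225, 94) travel [0.02 0.01 1.61] dr [-0.1  0.2 -0.4]
```

Request:
jog_arm(
  dr=[
    [0,0,0],
    [0,0,0],
    [0,0,0],
    [0,0,0],
    [0,0,0],
  ],
  travel=[
    [0,0,0.8],
    [0,0,1.3],
    [0,0,1.5],
    [0,0,1.55],
    [0,0,1.55],
  ],
  grip=[25,25,25,25,25],
)

```text
clock: 16.6
ee_pos: [0.4318, -0.1741, 0.024]
tool_rot: [0.0, -0.032, 0.999, -0.0]
contact_force: [0.2, 0.2, -0.9]
finger_gap: 0.034
grip_force: 40.1
```

Request:
jog_arm(
  dr=[
    [0,0,0],
    [0,0,0],
    [0,0,0],
    [0,0,0],
    [0,0,0],
  ],
  travel=[
    [0,0,0.01],
    [0,0,0.02],
    [0,0,0.03],
    [0,0,0.04],
    [0,0,0.04],
  ],
  grip=[25,25,25,25,25],
)

```text
clock: 17.1
ee_pos: [0.4314, -0.174, 0.0226]
tool_rot: [0.0, -0.032, 0.999, -0.0]
contact_force: [0.6, 0.6, -0.6]
finger_gap: 0.0343
grip_force: 40.1
```

Request:
jog_arm(
  dr=[
    [0,0,0],
    [0,0,0],
    [0,0,0],
    [0,0,0],
    [0,0,0],
  ],
  travel=[
    [0,0,0.01],
    [0,0,0.02],
    [0,0,0.03],
    [0,0,0.03],
    [0,0,0.03],
  ],
  grip=[25,25,25,25,25],
)

```text
clock: 17.6
ee_pos: [0.4314, -0.174, 0.0224]
tool_rot: [0.0, -0.032, 0.999, -0.0]
contact_force: [-2.1, 1.6, 10.3]
finger_gap: 0.034
grip_force: 40.9
```

Request:
jog_arm(
  dr=[
    [0,0,0],
    [0,0,0],
    [0,0,0],
    [0,0,0],
    [0,0,0],
  ],
  travel=[
    [0,0,-0.02],
    [0,0,-0.02],
    [0,0,-0.02],
    [0,0,-0.7],
    [0,0,-2],
  ],
  grip=[48,48,48,48,48],
)

```text
clock: 18.1
ee_pos: [0.4301, -0.1732, 0.0706]
tool_rot: [-0.002, -0.032, 0.999, 0.001]
contact_force: [0.1, 0.4, -0.2]
finger_gap: 0.0478
grip_force: 0.0
```

Request:
jog_arm(
  dr=[
    [0,0,0],
    [0,0,0],
    [0,0,-8],
    [0,0,-16],
    [0,0,-24],
  ],
  travel=[
    [0,0,-1.5],
    [0,0,-3],
    [0,0,-3],
    [0,0,-3],
    [0,0,-3],
  ],
  grip=[48,48,48,48,48],
)

```text
clock: 18.6
ee_pos: [0.4314, -0.174, 0.147]
tool_rot: [0.0, -0.242, 0.97, -0.0]
contact_force: [-0.3, -0.4, -0.7]
finger_gap: 0.0479
grip_force: 0.0
```

Run:
```python
from h import *
plan((.68,-.135,.15,140))
I={n:bot.get_image(n) for n in('side','scene','wrist')}
P=np.vstack([cloud(i).reshape(-1,3) for i in I.values()])
for n,x,y,r,a,b in[('cap',.432,-.1745,.03,.05,.065),('samp',.4857,-.173,.025,.05,.065)]:
  Q=P[(np.hypot(P[:,0]-x,P[:,1]-y)<r)];T=Q[(Q[:,2]>a)&(Q[:,2]<b)]
  print(n,len(T),np.median(T,0).round(4),((np.percentile(T,2,axis=0)+np.percentile(T,98,axis=0))/2).round(4))
for k,i in I.items():
  Q=cloud(i).reshape(-1,3);Q=Q[(np.hypot(Q[:,0]-.68,Q[:,1]+.135)<.045)&(Q[:,2]>.008)&(Q[:,2]<.03)]
  if len(Q)>20:print(k,len(Q),cv2.minAreaRect((Q[:,:2]*1000).astype(np.float32)),np.median(Q[:,2]).round(4))
```

```text
t 18.6 p [ 0.4314 -0.174   0.147 ] yaw 118.0 tilt [ 0. -0. -1.] gap 0.0479 F [-0.3 -0.4 -0.7] j [-0.56  0.16 -0.33  1.08  0.   -1.05]
(0.68, -0.135, 0.15, 140) travel [-9.51 -3.29 -0.12] dr [ -0.   0. -22.]
cap 1431 [ 0.4327 -0.1748  0.0568] [ 0.4337 -0.1745  0.0559]
samp 1256 [ 0.4855 -0.1736  0.0567] [ 0.487  -0.1736  0.0558]
side 50 ((675.220703125, -143.18882751464844), (44.10172653198242, 18.129907608032227), 44.318031311035156) 0.0137
scene 171 ((680.17138671875, -132.76800537109375), (61.29887008666992, 24.074495315551758), 48.20111083984375) 0.0144
```

The capacitor stands in tray B at the same height as the sample. The terminal block is next.

Request:
jog_arm(
  dr=[
    [0,0,-5],
    [0,0,-10],
    [0,0,-15],
    [0,0,-20],
    [0,0,-22],
  ],
  travel=[
    [-1.7,-0.6,0],
    [-3.4,-1.2,0],
    [-5.1,-1.8,0],
    [-6.8,-2.35,0],
    [-8.5,-2.95,0],
  ],
  grip=[45,45,45,45,45],
)

```text
clock: 19.25
ee_pos: [0.6555, -0.1401, 0.1464]
tool_rot: [-0.0, -0.419, 0.908, 0.0]
contact_force: [1.4, -0.7, 1.3]
finger_gap: 0.0449
grip_force: 0.0
```

Request:
jog_arm(
  dr=[
    [0,0,0],
    [0,0,0],
    [0,0,0],
    [0,0,0],
    [0,0,0],
  ],
  travel=[
    [0,0,0],
    [0,0,0],
    [0,0,0],
    [0,0,0],
    [0,0,0],
  ],
  grip=[45,45,45,45,45],
)

```text
clock: 19.75
ee_pos: [0.6532, -0.141, 0.1475]
tool_rot: [0.0, -0.419, 0.908, -0.0]
contact_force: [0.2, 0.5, 0.7]
finger_gap: 0.0451
grip_force: 0.0
```

Run:
```python
from h import *
plan()
i=bot.get_image('wrist');save(i,'w4')
print([r for r in bot.spot_in(i,'terminal_block')])
Q=cloud(i).reshape(-1,3);Q=Q[(np.hypot(Q[:,0]-.68,Q[:,1]+.135)<.045)&(Q[:,2]>.010)&(Q[:,2]<.03)]
r=cv2.minAreaRect((Q[:,:2]*1000).astype(np.float32));print(len(Q),r,np.percentile(Q[:,2],[5,50,95]).round(4))
plan((r[0][0]/1000,r[0][1]/1000,.06,140),(r[0][0]/1000,r[0][1]/1000,.004,140))
```

```text
t 19.75 p [ 0.6532 -0.141   0.1475] yaw 139.6 tilt [ 0.001 -0.    -1.   ] gap 0.0451 F [0.2 0.5 0.7] j [-0.34  0.49  0.17  1.25 -0.   -1.2 ]
[{'extent': [228.1, 171.6, 22.4, 57.5], 'conf': 0.72}]
889 ((683.1549682617188, -135.76171875), (57.8768424987793, 19.78859519958496), 49.56742858886719) [0.0112 0.016  0.0173]
t 19.85 p [ 0.6534 -0.141   0.1475] yaw 139.6 tilt [ 0.001 -0.    -1.   ] gap 0.0451 F [-0.2  0.4  0.3] j [-0.34  0.49  0.17  1.25  0.   -1.2 ]
(0.6831549682617187, -0.13576171875, 0.06, 140) travel [-0.93 -0.77  3.5 ] dr [-0.   0.  -0.4]
(0.6831549682617187, -0.13576171875, 0.004, 140) travel [0.   0.   2.24] dr [0. 0. 0.]
```

View pics/w4.png

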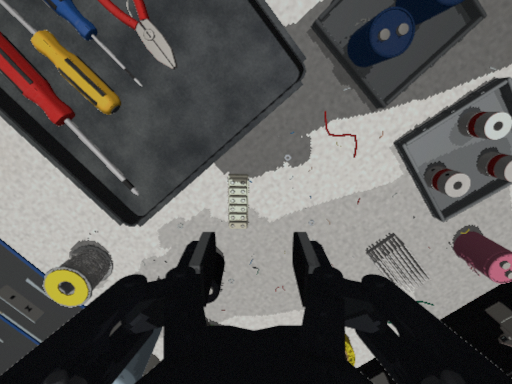

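The block at (238,200) lies square to the fingers, with its top at 16 mm.

Request:
jog_arm(
  dr=[
    [0,0,0],
    [0,0,-0.4],
    [0,0,-0.4],
    [0,0,-0.4],
    [0,0,-0.4],
  ],
  travel=[
    [-0.5,-0.4,1.5],
    [-0.92,-0.76,3],
    [-0.92,-0.76,3.8],
    [-0.92,-0.76,3.8],
    [-0.92,-0.76,3.8],
  ],
  grip=[45,45,45,45,45],
)

```text
clock: 20.35
ee_pos: [0.6832, -0.1356, 0.0525]
tool_rot: [0.0, -0.423, 0.906, -0.0]
contact_force: [-1.1, 0.2, 0.4]
finger_gap: 0.0449
grip_force: 0.0
```

```bash
python3 -c "
from h import *
plan((.6828,-.1358,.004,140))"
```

```text
t 20.35 p [ 0.6832 -0.1356  0.0525] yaw 140.0 tilt [ 0. -0. -1.] gap 0.0449 F [-1.1  0.2  0.4] j [-0.32  0.59  0.1   1.08 -0.   -1.19]
(0.6828, -0.1358, 0.004, 140) travel [0.01 0.01 1.94] dr [-0.  0.  0.]
```

Request:
jog_arm(
  dr=[
    [0,0,0],
    [0,0,0],
    [0,0,0],
    [0,0,0],
    [0,0,0],
  ],
  travel=[
    [0,0,1],
    [0,0,1.7],
    [0,0,1.9],
    [0,0,1.9],
    [0,0,1.9],
  ],
  grip=[45,45,45,45,30],
)

```text
clock: 20.85
ee_pos: [0.684, -0.1358, 0.0062]
tool_rot: [0.001, -0.423, 0.906, -0.001]
contact_force: [-0.2, -0.6, -0.5]
finger_gap: 0.0315
grip_force: 0.0
```

Request:
jog_arm(
  dr=[
    [0,0,0],
    [0,0,0],
    [0,0,0],
    [0,0,0],
    [0,0,0],
  ],
  travel=[
    [0,0,0],
    [0,0,0],
    [0,0,0],
    [0,0,0],
    [0,0,0],
  ],
  grip=[12,12,12,12,12],
  newtons=40,
)

```text
clock: 21.35
ee_pos: [0.6841, -0.1358, 0.0062]
tool_rot: [0.001, -0.423, 0.906, -0.001]
contact_force: [-0.6, -0.2, 6.0]
finger_gap: 0.021
grip_force: 40.4
```

Request:
jog_arm(
  dr=[
    [0,0,0],
    [0,0,0],
    [0,0,0],
    [0,0,0],
    [0,0,0],
  ],
  travel=[
    [0,0,-0.5],
    [0,0,-1.5],
    [0,0,-3],
    [0,0,-4],
    [0,0,-4],
  ],
  grip=[12,12,12,12,12],
)

```text
clock: 21.85
ee_pos: [0.6851, -0.136, 0.11]
tool_rot: [0.003, -0.423, 0.906, -0.003]
contact_force: [0.8, 0.5, -0.9]
finger_gap: 0.0205
grip_force: 39.7
```

```bash
python3 -c "
from h import *
plan((.43,-.3415,.105,177.5),(.43,-.3415,.04,177.5))
im=bot.get_image('wrist');save(im,'w5')"
```

```text
t 21.85 p [ 0.6851 -0.136   0.11  ] yaw 140.0 tilt [ 0.007 -0.002 -1.   ] gap 0.0205 F [ 0.8  0.5 -0.9] j [-0.32  0.56  0.18  1.19  0.   -1.19]
(0.43, -0.3415, 0.105, 177.5) travel [12.85  2.55  0.14] dr [ -0.4   0.  -37.5]
(0.43, -0.3415, 0.04, 177.5) travel [0.  0.  2.6] dr [0. 0. 0.]
```

View pics/w5.png

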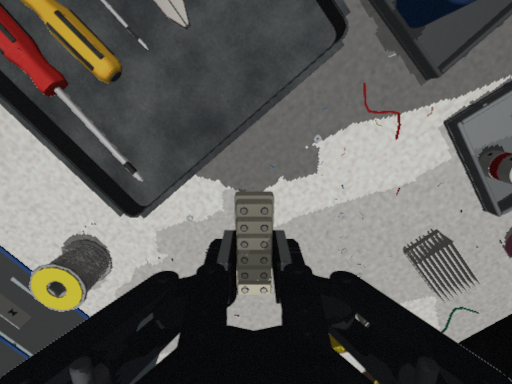

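The block is held level, centred at about (255,245).

Request:
jog_arm(
  dr=[
    [0,0,-5],
    [0,0,-11],
    [0,0,-17],
    [0,0,-23],
    [0,0,-29],
  ],
  travel=[
    [1.2,0.24,0],
    [3,0.6,0],
    [4.8,0.96,0],
    [6.6,1.3,0],
    [8.4,1.67,0],
  ],
  grip=[12,12,12,12,12],
)

```text
clock: 22.4
ee_pos: [0.5144, -0.2701, 0.1036]
tool_rot: [-0.0, -0.638, 0.77, 0.001]
contact_force: [-0.1, -0.1, 0.1]
finger_gap: 0.0206
grip_force: 39.7
```

```bash
python3 -c "
from h import *
plan((.43,-.3415,.1,177.5))"
```

```text
t 22.4 p [ 0.5144 -0.2701  0.1036] yaw 169.3 tilt [-0.001  0.001 -1.   ] gap 0.0206 F [-0.1 -0.1  0.1] j [-0.63  0.38 -0.14  1.06 -0.   -2.01]
(0.43, -0.3415, 0.1, 177.5) travel [3.43 2.79 0.15] dr [ 0.1  0.  -8.2]
```

Request:
jog_arm(
  dr=[
    [0,0,-4],
    [0,0,-8.2],
    [0,0,-8.2],
    [0,0,-8.2],
    [0,0,-8.2],
  ],
  travel=[
    [1.2,1,0],
    [2.4,2,0],
    [3.43,2.79,0],
    [3.43,2.79,0.5],
    [3.43,2.79,1.5],
  ],
  grip=[12,12,12,12,12],
)

```text
clock: 22.9
ee_pos: [0.4314, -0.3417, 0.0673]
tool_rot: [0.0, -0.689, 0.725, -0.001]
contact_force: [0.6, 0.9, 0.4]
finger_gap: 0.0209
grip_force: 39.7
```

```bash
python3 -c "
from h import *
plan((.43,-.3415,.0115,177.5))
P=np.vstack([cloud(bot.get_image(n)).reshape(-1,3) for n in('side','scene')])
Q=P[(abs(P[:,0]-.485)<.02)&(abs(P[:,1]+.34)<.045)&(P[:,2]>.012)&(P[:,2]<.03)]
T=Q[Q[:,2]>.0185];print(len(T),np.percentile(T,[5,50,95],axis=0).round(3))"
```

```text
t 22.9 p [ 0.4314 -0.3417  0.0673] yaw 177.1 tilt [ 0.002 -0.002 -1.   ] gap 0.0209 F [0.6 0.9 0.4] j [-0.82  0.36 -0.28  0.94  0.   -2.34]
(0.43, -0.3415, 0.0115, 177.5) travel [-0.01  0.06  2.23] dr [-0.1 -0.1 -0.4]
75 [[ 0.474 -0.367  0.019]
 [ 0.485 -0.337  0.019]
 [ 0.497 -0.312  0.021]]
```

Request:
jog_arm(
  dr=[
    [0,0,-0.4],
    [0,0,-0.4],
    [0,0,-0.4],
    [0,0,-0.4],
    [0,0,-0.4],
  ],
  travel=[
    [0,0.03,1],
    [0,0.03,1.8],
    [0,0.03,2.1],
    [0,0.03,2.2],
    [0,0.03,2.2],
  ],
  grip=[12,12,12,12,12],
)

```text
clock: 23.5
ee_pos: [0.4312, -0.3405, 0.0122]
tool_rot: [0.0, -0.693, 0.721, -0.0]
contact_force: [0.1, 0.3, -0.7]
finger_gap: 0.021
grip_force: 39.7
```

Request:
jog_arm(
  dr=[
    [0,0,0],
    [0,0,0],
    [0,0,0],
    [0,0,0],
    [0,0,0],
  ],
  travel=[
    [0,0,0.01],
    [0,0,0.02],
    [0,0,0.02],
    [0,0,0.02],
    [0,0,0.02],
  ],
  grip=[12,12,12,12,12],
)

```text
clock: 24.0
ee_pos: [0.4308, -0.3406, 0.0115]
tool_rot: [-0.0, -0.692, 0.722, -0.0]
contact_force: [-1.0, 0.9, -0.1]
finger_gap: 0.0209
grip_force: 39.7
```

Request:
jog_arm(
  dr=[
    [0,0,0],
    [0,0,0],
    [0,0,0],
    [0,0,0],
    [0,0,0],
  ],
  travel=[
    [0,0,0.01],
    [0,0,0.03],
    [0,0,0.04],
    [0,0,0.04],
    [0,0,0.04],
  ],
  grip=[12,12,12,12,12],
)

```text
clock: 24.5
ee_pos: [0.4308, -0.3405, 0.0102]
tool_rot: [0.0, -0.692, 0.721, 0.0]
contact_force: [-0.4, 0.5, -0.8]
finger_gap: 0.0206
grip_force: 39.7
```

Request:
jog_arm(
  dr=[
    [0,0,0],
    [0,0,0],
    [0,0,0],
    [0,0,0],
    [0,0,0],
  ],
  travel=[
    [0,0,0.01],
    [0,0,0.02],
    [0,0,0.03],
    [0,0,0.03],
    [0,0,0.03],
  ],
  grip=[12,12,12,12,12],
)

```text
clock: 25.0
ee_pos: [0.4308, -0.3406, 0.0102]
tool_rot: [-0.0, -0.692, 0.721, -0.0]
contact_force: [-1.6, 1.1, 8.9]
finger_gap: 0.0209
grip_force: 40.7
```

In contact at 8.9 N. I'll release and rise.

Request:
jog_arm(
  dr=[
    [0,0,0],
    [0,0,0],
    [0,0,0],
    [0,0,0],
    [0,0,0],
  ],
  travel=[
    [0,0,0],
    [0,0,0],
    [0,0,0],
    [0,0,-0.7],
    [0,0,-2],
  ],
  grip=[31,31,31,31,31],
)

```text
clock: 25.5
ee_pos: [0.4298, -0.3395, 0.058]
tool_rot: [0.0, -0.692, 0.722, 0.002]
contact_force: [0.4, -0.0, 0.1]
finger_gap: 0.0312
grip_force: 0.0
```

Request:
jog_arm(
  dr=[
    [0,0,0],
    [0,0,0],
    [0,0,0],
    [0,0,0],
    [0,0,0],
  ],
  travel=[
    [0,0,-2],
    [0,0,-4],
    [0,0,-5],
    [0,0,-5],
    [0,0,-5],
  ],
  grip=[40,40,40,40,40],
)

```text
clock: 26.0
ee_pos: [0.4308, -0.3405, 0.1845]
tool_rot: [-0.0, -0.692, 0.721, -0.0]
contact_force: [0.1, 0.4, -0.7]
finger_gap: 0.0403
grip_force: 0.0
```

Run:
```python
from h import *
plan()
I={n:bot.get_image(n) for n in('side','scene','wrist')}
P=np.vstack([cloud(i).reshape(-1,3) for i in I.values()])
for n,x,y,r,a,b in[('c1',.448,.007,.03,.034,.042),('c2',.444,-.043,.03,.034,.042),('sA',.498,-.016,.025,.034,.042),('cap',.432,-.1745,.03,.05,.065),('sB',.4857,-.173,.025,.05,.065),('blk',.4305,-.3405,.035,.016,.026),('sC',.485,-.339,.03,.019,.024)]:
  Q=P[(np.hypot(P[:,0]-x,P[:,1]-y)<r)];T=Q[(Q[:,2]>a)&(Q[:,2]<b)]
  print(n,len(T),((np.percentile(T,2,axis=0)+np.percentile(T,98,axis=0))/2).round(4),np.median(T[:,2]).round(4), cv2.minAreaRect((T[:,:2]*1000).astype(np.float32)) if n in('blk','sC') else '')
a=cv2.resize(I['scene']['color'][150:330,180:400],None,fx=2,fy=2);b=cv2.resize(I['side']['color'][180:300,130:320],(440,278))
b=np.vstack([b,np.zeros((82,440,3),np.uint8)])
cv2.imwrite('pics/end.png',cv2.resize(np.hstack([a,b]),(800,327))[...,::-1])
```

```text
t 26.0 p [ 0.4308 -0.3405  0.1845] yaw 177.6 tilt [ 0. -0. -1.] gap 0.0403 F [ 0.1  0.4 -0.7] j [-0.82  0.27 -0.08  1.22 -0.   -2.35]
c1 171 [0.4462 0.0076 0.0369] 0.0373 
c2 159 [ 0.442  -0.0439  0.0369] 0.0373 
sA 145 [ 0.4966 -0.0154  0.037 ] 0.0372 
cap 908 [ 0.4336 -0.1743  0.0558] 0.0566 
sB 684 [ 0.4846 -0.1735  0.0557] 0.0566 
blk 824 [ 0.4316 -0.3418  0.0191] 0.0201 ((418.4536437988281, -341.3337707519531), (58.26559066772461, 46.0150146484375), 87.03741455078125)
sC 708 [ 0.4881 -0.3403  0.0204] 0.0202 ((487.4646301269531, -339.1183776855469), (59.674903869628906, 31.316543579101562), 88.91072845458984)
```

View pics/end.png

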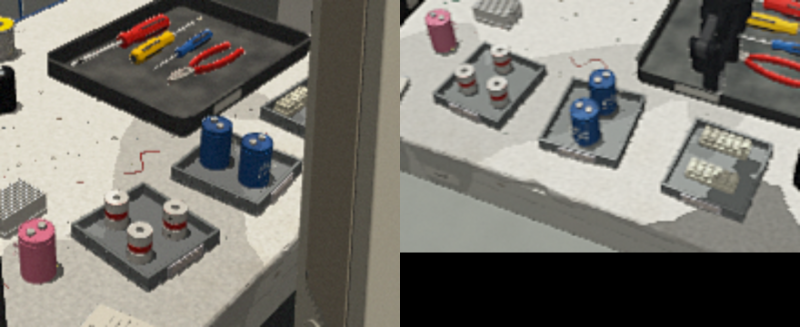

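All the parts sit where they should: three couplings upright in tray A, two blue capacitors in tray B, and two flat blocks in tray C (right panel, near (715,155)). The arm is clear of everything, so I'm handing the job in.

```bash
python3 -c "
from plant import bot
print(bot.close_job())"
```

```text
the job is handed in; nothing more can be done
None
```

I sorted both couplings, the capacitor and the terminal block into their matching trays, upright or flat on the tray floors, left the sample parts where they were, and handed the job in at about 26 s; the hand-in returned no verdict.

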